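# Unlock the lid stay and close the rearing chest

### The job

The lid of the larva-rearing chest is propped open by a folding stay on the chest's end. Lift the stay's knee past centre by its finger bar to unlock it, then lower the lid by its handle without letting it drop, and press it down on its seal, with about 10 N, to bed it in before letting go. Feel your way: never force the stay, the lid or the chest, and leave everything else on the bench undisturbed.

Things in the scene. Friction and masses are not known exactly. Their poses are not given: they have to be found in the camera images.
- chest: White chest, 200 x 200 mm, rim 88 mm high, on four rubber feet fixed to the bench, divided, with diet cubes. Origin: centre of its underside. Its y points from the hinge side to the side where the handle comes down; its x to the end with the stay. The feet give 1 mm per 10 N: a push or pull over 18 N on chest, stay or lid (1.8 mm) is forcing it. Grip the bars well centred and lightly (about 12 N).
- knee_bar (a point): Middle of the grip of the finger bar at the stay's knee: black rubber round bar 14 mm thick, 46 mm long, level, parallel to the chest's x, its middle 67 mm outside the end wall, 102 mm above the bench when locked. Can be pinched across from above; it turns in the grip as the knee moves.
- stay_pivot (a point): Fixed pivot of the stay's steel lower link, given at knee_bar's middle along the chest's x; 73 mm above the bench. The knee runs round it on a circle of 54 mm radius in the chest's y-z plane; lifting goes up and towards the chest's +y. Knee 0 to 0.62 is about 0.33 rad (18 mm) of that circle and takes about 6 to 8 N; off the circle the stay is rigid.
- lid_handle (a point): Middle of the lid's handle: level round steel bar 12 mm thick, 116 mm long, parallel to the chest's x and the hinge, held by two rods 70 mm beyond the lid's free edge (64 mm clear gap; 100 mm between the rods). Can be pinched across from above; it turns in the grip as the lid swings, on a circle of 270 mm radius round lid_hinge in the chest's y-z plane.
- lid_hinge (a point): Fixed point half-way along the lid's hinge line (parallel to the chest's x), on the rim at the chest's -y side, 88 mm above the bench. With the lid level (lid = 1.152) the handle is 270 mm from it along the chest's +y and 6 mm higher.
- lid (a joint): Lid angle, rad: 0 propped open (66 degrees up), growing as it comes down. It closes on a seal at the free edge whose height differs each time: fully squeezed (5 mm of soft travel, some 3 N at the handle, then solid) between about 1.10 and 1.155. Friction holds the unlocked lid (0.6 to 0.8 kg) only near the top (below about 0.05); beyond, it drops unless held. Over 1.5 rad/s is a drop.
- shell (a joint): Height of the chest on its rubber feet, m: 0 at rest, negative when pressed down (10 N on the lid's handle gives -0.001), positive when lifted.
- knee (a joint): Knee angle of the stay, rad: 0 locked (sagging on its stop), 0.30 straight (centre; the lid rises by about 1 degree there), more is unlocked; 0.5 to 0.7 is safely past centre, the lid still standing by itself when the bar is let go; about 3.1 folded, the lid down.
- jar_a: Clear specimen jar, 52 mm across, 70 mm high, on the bench beside the chest; origin at the centre of its base. Not to be disturbed.
- jar_b: Second clear specimen jar, same size. Origin at the centre of its base. Not to be disturbed.
- dish: Glass dish, 90 mm across, 16 mm high; origin at the centre of its base. Not to be disturbed.
- spray: White plastic bottle, 60 mm across, 150 mm high; origin at the centre of its base. Not to be disturbed.
- brush: Flat brush with a wooden handle lying on the bench, 170 mm long; origin at its middle underside. Not to be disturbed.
- cellbox: Closed clear cell box with diet cubes, 110 x 170 x 32 mm; origin at the centre of its base. Not to be disturbed.
- pot: White ceramic pot, 68 mm across, 60 mm high; origin at the centre of its base. Not to be disturbed.

How it is judged:
By the outcome, as a careful person would: the job done as asked, in the order asked, and still so for the second after the job is handed in, with the robot touching nothing.
It also fails if it takes over 67 s, if anything falls off the work surface, if the arm or the gripper's body presses on something with over 40 N, if the wrist force passes 120 N, or if a joint passes its speed limit or range.

### The arm

A 6-joint arm with a two-finger parallel gripper is mounted at the origin on the work surface. World frame = base frame: x ahead of the robot, y to its left, z up, the work surface at z = 0. Lengths are in m, angles in rad, forces in N, time in s.
With the tool pointing down it reaches from about 0.375 to 0.925 m from the base axis. Payload 5.7 kg.
Tool frame: the origin (TCP) lies midway between the tips of the shut fingers; the grasp point (between the pads) lies 19 mm behind it (manip.grip_depth is the distance from the TCP to the grasp point, in m); x points along the fingers, y is the direction in which the jaws open and shut, and the axes are right-handed (so a half turn about x gives the same grasp; the last joint's range is limited). The gripper opens to 88 mm and grips with 3 to 60 N. Pads are 20 mm wide; open, the fingers measure 115 mm over their backs; the gripper's body (75 mm by 178 mm) begins 61 mm behind the grasp point.
Start: joints at [-1.269, 0.359, 1.51, -0, 1.272, -0.115], TCP at [0.243, -0.549, 0.223] pointing down, gripper open.
Joint ranges: [-2.97, 2.97], [-1.01, 2.36], [0.21, 2.38], [-0.96, 4.11], [0.2, 2.71], [-2.98, 2.98]. Speed limits (rad/s): [2.39, 2.39, 3.14, 3.14, 3.14, 3.14].

### API

Orientations are given as a 3x3 rotation matrix whose columns are the frame's x, y, z axes.
In Python, from workcell import manip gives the robot as it stands.
- The arm moves only by the tool step_arm, never from a script. Its argument "motion" is a list of rows, each a list of 4 numbers: the shift along the tool's x, y, z in m, then the turn about the tool's x in degrees. In form: [[dx, dy, dz, yaw], ...]. A call has 1 to 5 rows; each row is the pose to reach, as a shift and turn from the pose measured when the call began, along the tool's axes at that moment; what a row does not reach only later rows make up. A row lasts 1/8 s, in which the tool goes at most 62.5 mm and 10.7 degrees, less where a joint would pass 70% of its speed; a pose out of reach is approached as far as the arm can. A call with a gripper value outside its range is refused whole. "jaw" is the opening, from 0 (shut) to 1 (fully open), set as the call begins (left out, the last holds). The fingers move at their own pace and stop on an object; "grip_force" is the grip in N (left out, the last holds). Time passes only in rows, so rows that repeat a pose let the fingers close. It gives the time, the measured TCP pose, the force and the opening at its end, in the units of the state.
- manip.observe(): the state, without advancing time (a new reading comes with each control period).
- manip.capture(name): name is "side" or "top" or "wrist"; returns (picture, depth): 480x640x3 uint8, red, green, blue; 480x640 float32, m along the optical axis (not along the pixel's ray), 0 where there is no reading.
- manip.camera_model(name): a dict with "fx", "fy", "cx", "cy" (pixels), "view" (4x4, takes a point from world to camera coordinates). Camera axes: x right, y up, looking along -z (the intrinsics and any distortion apply to the point x, -y, -z); pixel columns grow to the right and rows downward; lengths in m; the calibration is good to about 2 mm. A picture is of the moment at which its call begins: read the wrist's pose just before it. camera_model takes no time and is no camera call; for the wrist camera it gives the pose at the moment of the call.
- manip.close_job(): hands the job in, once; it reports no verdict.
Trained networks look in the newest picture that a camera, given by its name, has taken for a name from the list of things; names that differ only in an ending like _2 or _b are one class to them, and where a whole thing is asked for, a point or a joint stands for the part that bears it (a point fixed in the world has none). Each returns a list of dicts, best first, with "score" (0 to 1); they miss things now and then, are a little off and sometimes report something else, mostly with a low value. They report only what shows in the picture. A call takes as long as a camera call.
- manip.search_frame(camera, target): "rect" ([left, top, right, bottom] in pixels, round what is visible of it).
The state is a dict: "time": time; "q": joint angles; "joint_velocities": joint speeds; "tau": joint torques, N m; "ee_pos": TCP position; "tcp_rot": TCP orientation; "force": force on the tool from outside, world axes, zero at the start; "moment": the same for the moment, N m; "width": opening from 0.0 (shut) to 1.0 (fully open).
Only numpy, scipy, OpenCV 4.12 (cv2) and the standard library are available. Lean on these libraries where they do the work, as an engineer would, in place of code of your own. Each camera call takes 0.05 s, during which the arm holds its last target. There are 200 camera calls.

## Working session

There is one attempt and no reset: what is moved stays moved. The work goes in short steps, Python scripts to look and compute and a tool call to move; the robot and the scene stay as the last step left them, time stands still between calls to the robot, and variables do not carry over. Pictures are saved under pics/ and viewed, about 8 in all and at most 12, crops included, and the job is handed in when it is done.

Besides the shell and the picture viewer there is one more tool, called after "Call:" in YAML: its name, and indented under it one key for each argument. step_arm: Moves the arm, as the interface text tells. Its arguments: {"type":"object","properties":{"motion":{"type":"array","items":{"type":"array","items":{"type":"number"}}},"jaw":{"type":"number"},"grip_force":{"type":"number"}},"required":["motion"]}

```bash
mkdir -p pics; ls; cat > h.py <<'E'
import numpy as np, cv2
from workcell import manip
def shot(cam,name=None):
    m=manip.camera_model(cam); p,d=manip.capture(cam)
    if name: cv2.imwrite('pics/'+name,p[:,:,::-1])
    return p,d,m
def pts(d,m):
    v,u=np.mgrid[:480,:640]
    c=np.stack([(u-m['cx'])/m['fx']*d,-(v-m['cy'])/m['fy']*d,-d,np.ones_like(d)],-1)
    w=c@np.linalg.inv(m['view']).T
    w=w[...,:3]; w[d==0]=np.nan
    return w
def ray(m,u,v):
    I=np.linalg.inv(m['view']); r=I[:3,:3]@np.array([(u-m['cx'])/m['fx'],-(v-m['cy'])/m['fy'],-1]); return I[:3,3],r
def proj(m,P):
    c=m['view']@np.append(P,1); return np.array([m['cx']+m['fx']*c[0]/-c[2],m['cy']+m['fy']*c[1]/c[2]])
E
python3 - <<'E'
from h import *
for c in ['top','side']:
    p,d,m=shot(c,c+'1.png'); W=pts(d,m); print(c,np.linalg.inv(m['view'])[:3,3].round(3), [k for k in m])
    for t in ['chest','knee_bar','lid_handle','lid','jar_a','dish','spray','brush','cellbox','pot']:
        for r in manip.search_frame(c,t)[:2]:
            a=[int(x) for x in r['rect']]; u,v=(a[0]+a[2])//2,(a[1]+a[3])//2
            print(t,round(r['score'],2),a,W[min(v,479),min(u,639)].round(3))
    np.savez('pics/'+c+'1.npz',d=d,W=W)
print(manip.observe())
E
```

```text
pics
top [ 0.285 -0.011  1.482] ['fx', 'fy', 'cx', 'cy', 'view']
chest 0.81 [272, 192, 345, 295] [0.564 0.03  0.054]
lid_handle 0.59 [297, 207, 345, 288] [ 0.519 -0.01   0.228]
lid_handle 0.3 [267, 194, 343, 293] [0.564 0.039 0.054]
lid 0.86 [291, 206, 344, 290] [0.512 0.    0.252]
jar_a 0.77 [195, 263, 215, 282] [0.476 0.343 0.066]
jar_a 0.49 [427, 298, 447, 311] [ 0.372 -0.355  0.067]
dish 0.78 [343, 251, 375, 284] [ 0.493 -0.129  0.018]
cellbox 0.75 [175, 184, 233, 232] [0.685 0.361 0.036]
pot 0.92 [234, 199, 255, 220] [0.69  0.24  0.002]
side [-0.311  0.355  0.935] ['fx', 'fy', 'cx', 'cy', 'view']
chest 0.91 [264, 196, 337, 336] [0.62  0.016 0.065]
chest 0.21 [342, 220, 355, 245] [ 0.676 -0.171  0.102]
knee_bar 0.62 [283, 235, 311, 263] [0.63  0.02  0.126]
lid_handle 0.66 [293, 195, 338, 271] [0.5   0.017 0.274]
lid 0.83 [294, 196, 335, 277] [0.466 0.033 0.293]
lid 0.45 [261, 196, 338, 331] [0.618 0.02  0.08 ]
jar_a 0.95 [188, 323, 210, 354] [0.465 0.352 0.059]
jar_a 0.71 [443, 279, 462, 307] [ 0.359 -0.352  0.05 ]
spray 0.62 [343, 218, 358, 247] [ 0.66  -0.17   0.113]
brush 0.79
[... 239 characters left out ...]

        1.27246182e+00, -1.15130405e-01]), 'joint_velocities': array([-1.25437616e-03, -6.61876063e-05,  1.31372689e-03,  5.32144405e-04,
        1.50871114e-04,  2.04611944e-03]), 'tau': array([ 1.42042209e-03, -5.15343869e+01, -2.71131867e+01,  6.75392314e-02,
        2.43085006e-02,  6.74123967e-06]), 'ee_pos': array([ 0.24287536, -0.54863145,  0.22262989]), 'tcp_rot': array([[-1.58382973e-05,  4.04837628e-01, -9.14388591e-01],
       [ 5.24425469e-05, -9.14388589e-01, -4.04837628e-01],
       [-9.99999998e-01, -5.43648052e-05, -6.74835791e-06]]), 'force': array([-0.39427352,  0.33410566,  0.63130241]), 'moment': array([-0.02808914,  0.01890858, -0.0257283 ]), 'width': 0.998239248900438}
```

```bash
python3 - <<'E'
import cv2,numpy as np
a=cv2.imread('pics/top1.png')[180:310,240:390]; b=cv2.imread('pics/side1.png')[180:350,240:390]
a=cv2.resize(a,None,fx=2.7,fy=2.7,interpolation=2); b=cv2.resize(b,(390,442),interpolation=2)
h=max(a.shape[0],b.shape[0]); o=np.zeros((h,a.shape[1]+b.shape[1],3),np.uint8); o[:a.shape[0],:a.shape[1]]=a; o[:b.shape[0],a.shape[1]:]=b
cv2.imwrite('pics/v1.png',o)
E
```

```text
(no output)
```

View pics/v1.png

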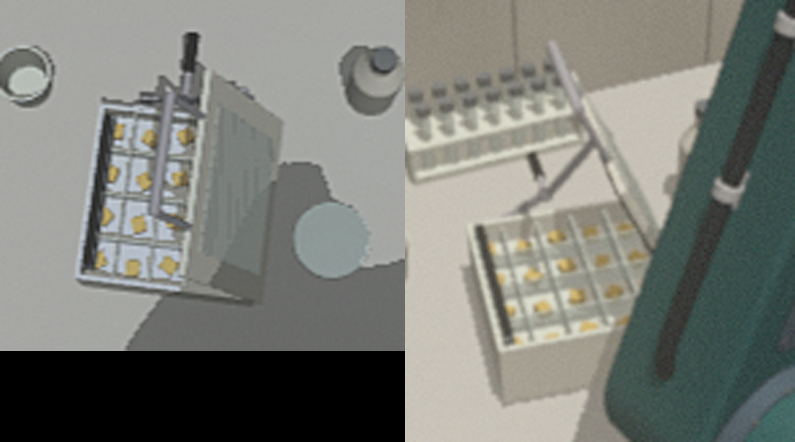

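View pics/top1.png

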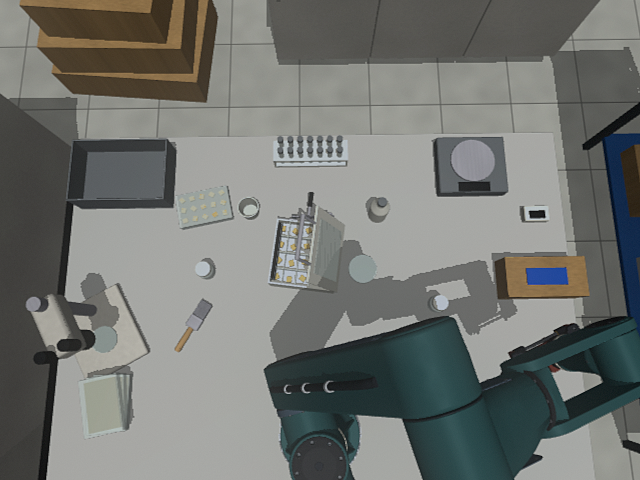

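```bash
python3 - <<'E'
from h import *
W=np.load('pics/top1.npz')['W']
im=cv2.imread('pics/top1.png')
reg=np.zeros((480,640),bool); reg[185:300,262:350]=1
z=W[...,2]
s=reg&(z>.080)&(z<.096); P=W[s]; print(len(P))
r=cv2.minAreaRect(P[:,:2].astype(np.float32)); print(r,cv2.boxPoints(r))
s=reg&(im.max(2)<60)&(z>.09)&(z<.13); v,u=np.nonzero(s); print('dark',np.c_[u,v,W[s].round(3)][:40])
s=reg&(z>.28); P=W[s]; print(len(P)); 
k=P[P[:,2]>.325]; print(k.mean(0),k.min(0),k.max(0)); r=np.linalg.svd((k-k.mean(0))); print(r[2][0],len(k))
print(np.linalg.inv(manip.camera_model('wrist')['view']).round(3),manip.camera_model('wrist')['fx'])
E
```

```text
562
((0.5308424234390259, 0.03490646928548813), (0.20867997407913208, 0.21961838006973267), 82.21749877929688) [[ 0.40791568 -0.05360288]
 [ 0.6255112  -0.08334206]
 [ 0.65376914  0.12341581]
 [ 0.43617362  0.153155  ]]
dark [[3.10e+02 1.92e+02 7.12e-01 2.10e-02 1.09e-01]
 [3.11e+02 1.92e+02 7.12e-01 1.80e-02 1.08e-01]
 [3.12e+02 1.92e+02 7.11e-01 1.50e-02 1.11e-01]
 [3.10e+02 1.93e+02 7.08e-01 2.10e-02 1.09e-01]
 [3.11e+02 1.93e+02 7.09e-01 1.80e-02 1.08e-01]
 [3.12e+02 1.93e+02 7.09e-01 1.50e-02 1.08e-01]
 [3.10e+02 1.94e+02 7.07e-01 2.20e-02 1.04e-01]
 [3.11e+02 1.94e+02 7.05e-01 1.80e-02 1.12e-01]
 [3.12e+02 1.94e+02 7.06e-01 1.50e-02 1.06e-01]
 [3.10e+02 1.95e+02 7.02e-01 2.10e-02 1.10e-01]
 [3.11e+02 1.95e+02 7.03e-01 1.80e-02 1.08e-01]
 [3.12e+02 1.95e+02 7.03e-01 1.50e-02 1.05e-01]
 [3.09e+02 1.96e+02 7.00e-01 2.50e-02 1.05e-01]
 [3.10e+02 1.96e+02 6.97e-01 2.10e-02 1.15e-01]
 [3.11e+02 1.96e+02 6.98e-01 1.80e-02 1.12e-01]
 [3.12e+02 1.96e+02 6.99e-01 1.50e-02 1.08e-01]
 [3.09e+02 1.97e+02 6.96e-01 2.40e-02 1.10e-01]
 [3.10e+02 1.97e+02 6.96e-01 2.10e-02 1.10e-01]
 [3.11e+02 
[... 638 characters left out ...]
-01 2.50e-02 1.09e-01]
 [3.10e+02 2.01e+02 6.83e-01 2.20e-02 1.09e-01]
 [3.11e+02 2.01e+02 6.83e-01 1.90e-02 1.09e-01]
 [3.09e+02 2.02e+02 6.81e-01 2.50e-02 1.07e-01]
 [3.10e+02 2.02e+02 6.80e-01 2.20e-02 1.10e-01]
 [3.11e+02 2.02e+02 6.81e-01 1.90e-02 1.05e-01]
 [3.08e+02 2.03e+02 6.77e-01 2.80e-02 1.09e-01]
 [3.09e+02 2.03e+02 6.77e-01 2.50e-02 1.09e-01]
 [3.10e+02 2.03e+02 6.76e-01 2.20e-02 1.11e-01]]
295
[0.52317323 0.04361819 0.34164428] [0.4661858  0.02900147 0.3254188 ] [0.58255099 0.05651496 0.34883648]
[-0.99152968  0.12962761 -0.00809784] 233
[[ 0.405  0.876  0.262  0.314]
 [-0.914  0.388  0.116 -0.517]
 [-0.    -0.286  0.958  0.385]
 [ 0.     0.     0.     1.   ]] 404.985605618259
```

Call:
step_arm:
  motion:
    - [-0.06,0,0,0]
    - [-0.12,0,0,0]
    - [-0.18,-0.02,-0.04,8]
    - [-0.2,-0.05,-0.09,16]
    - [-0.2,-0.08,-0.145,24]
  jaw: 0.5
  grip_force: 12

```text
time: 1.72
ee_pos: [0.3387, -0.424, 0.4248]
tcp_rot: [[0.003, -0.008, -1.0], [-0.004, -1.0, 0.008], [-1.0, 0.004, -0.003]]
force: [0.5, -0.3, -0.1]
width: 0.509
```

```bash
cat >> h.py <<'E'
def goto(P,yaw):
    """tool-axis shift to world P, turn about tool x so tool y is at world angle yaw (deg)"""
    s=manip.observe(); R=s['tcp_rot']; a=np.degrees(np.arctan2(R[1,1],R[0,1]))
    t=-((yaw-a+180)%360-180)
    print('t',s['time'],'pos',s['ee_pos'].round(4),'F',s['force'].round(2),'w',round(s['width'],3)); print('shift',(R.T@(np.array(P)-s['ee_pos'])).round(4),'turn',round(t,2))
E
python3 -c "
from h import *
goto([.69,.02,.33],-97.5)"
```

```text
t 1.725 pos [ 0.3387 -0.424   0.4248] F [ 0.5  -0.35 -0.12] w 0.509
shift [ 0.0939 -0.4472 -0.3473] turn 7.03
```

Call:
step_arm:
  motion:
    - [0,-0.045,-0.035,2]
    - [0,-0.09,-0.07,4]
    - [0,-0.135,-0.105,6]
    - [0,-0.18,-0.14,7]
    - [0,-0.225,-0.175,7]

```text
time: 2.35
ee_pos: [0.5165, -0.1988, 0.4246]
tcp_rot: [[0.003, -0.13, -0.991], [-0.005, -0.991, 0.13], [-1.0, 0.004, -0.004]]
force: [0.9, -1.0, -0.2]
width: 0.496
```

```bash
python3 -c "
from h import *
goto([.69,.02,.33],-97.5)"
```

```text
t 2.35 pos [ 0.5165 -0.1988  0.4246] F [ 0.88 -1.01 -0.19] w 0.496
shift [ 0.0941 -0.2399 -0.1432] turn 0.02
```

Call:
step_arm:
  motion:
    - [0.0,-0.05,-0.03,0]
    - [0.0,-0.1,-0.06,0]
    - [0.02,-0.15,-0.09,0]
    - [0.05,-0.2,-0.12,0]
    - [0.09,-0.24,-0.143,0]

```text
time: 2.98
ee_pos: [0.691, 0.0211, 0.3352]
tcp_rot: [[0.006, -0.13, -0.992], [-0.005, -0.992, 0.13], [-1.0, 0.004, -0.007]]
force: [-0.2, -0.6, -0.2]
width: 0.497
```

```bash
sleep 0; python3 - <<'E'
from h import *
goto([.69,.02,.33],-97.5)
p,d,m=shot('wrist','w1.png'); W=pts(d,m); np.savez('pics/w1.npz',d=d,W=W)
for t in ['knee_bar','lid_handle','lid','chest']:
    for r in manip.search_frame('wrist',t)[:2]: print(t,r)
goto([.69,.02,.33],-97.5)
E
```

```text
t 2.975 pos [0.691  0.0211 0.3352] F [-0.16 -0.58 -0.2 ] w 0.497
shift [0.0052 0.0012 0.0009] turn 0.05
knee_bar {'rect': [273.7, 189.1, 407.1, 300.8], 'score': 0.68}
lid_handle {'rect': [334.6, 271.5, 427.3, 479.7], 'score': 0.95}
lid {'rect': [332.9, 267.1, 428.9, 480.0], 'score': 0.86}
lid {'rect': [421.7, 299.2, 493.5, 350.9], 'score': 0.53}
chest {'rect': [231.2, 189.7, 426.4, 480.0], 'score': 0.57}
t 3.225 pos [0.689  0.0189 0.3354] F [-0.08  0.19  0.7 ] w 0.497
shift [ 0.0054 -0.0013 -0.0008] turn 0.04
```

View pics/w1.png

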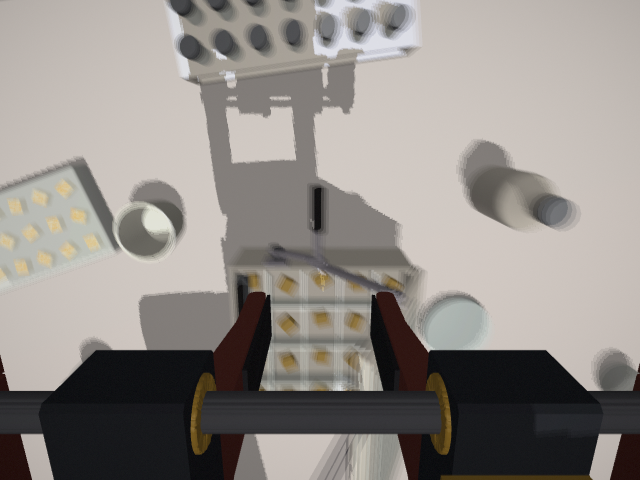

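```bash
python3 - <<'E'
from h import *
p,d,m=shot('wrist','w2.png'); W=pts(d,m)
for t in ['knee_bar']:
    for r in manip.search_frame('wrist',t)[:2]: print(t,r)
reg=np.zeros((480,640),bool); reg[175:245,295:345]=1
s=reg&(p.max(2)<70); v,u=np.nonzero(s); print(u.min(),u.max(),v.min(),v.max(),len(u))
Q=W[s]; print(np.nanpercentile(Q[:,2],[5,50,95]))
ex=np.array([.9915,-.13]);ey=np.array([.13,.9915])
k=s&(W[...,2]>.09); Q=W[k]; 
a=np.degrees(np.arctan2(*np.linalg.svd(Q[:,:2]-Q[:,:2].mean(0))[2][0][::-1])); print('axis',a)
print('range x',np.percentile(Q[:,:2]@ex,[1,99]),'y',np.percentile(Q[:,:2]@ey,[1,50,99]), len(Q))
xm=np.mean(np.percentile(Q[:,:2]@ex,[1,99])); ym=np.mean(np.percentile(Q[:,:2]@ey,[1,99])); C=xm*ex+ym*ey; print('C',C)
# rim corners
rim=(W[...,2]>.082)&(W[...,2]<.094); rim[320:]=0; Q=W[rim][:,:2]; print('rim',(Q@ex).max(),np.percentile(Q@ex,99),np.percentile(Q@ey,[1,99]))
print('bar px',proj(m,[C[0],C[1],.109]))
goto([C[0],C[1],.15],-97.5)
cv2.imwrite('pics/w2c.png',cv2.resize(p[160:330,200:440,::-1],None,fx=3,fy=3))
E
```

```text
knee_bar {'rect': [272.4, 187.8, 404.1, 299.6], 'score': 0.61}
312 325 185 232 659
[0.10442323 0.10822038 0.11025949]
axis 172.64162492787284
range x [0.66119281 0.70595048] y [0.10257387 0.10947069 0.11547529] 650
C [0.69193448 0.01923356]
rim 0.8706338559885349 0.8690733911469468 [-0.10161714  0.22385916]
bar px [318.49936585 209.79112194]
t 3.325 pos [0.6893 0.018  0.3369] F [ 0.62  0.22 -0.53] w 0.499
shift [ 0.187  -0.0024 -0.0013] turn -0.05
```

View pics/w2c.png

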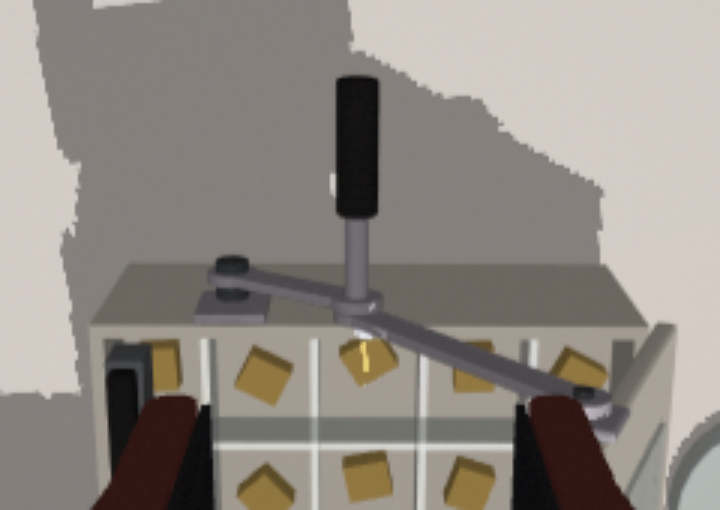

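Call:
step_arm:
  motion:
    - [0.05,-0.002,-0.001,0]
    - [0.1,-0.002,-0.001,0]
    - [0.15,-0.002,-0.001,0]
    - [0.187,-0.002,-0.001,0]
    - [0.187,-0.002,-0.001,0]

```text
time: 3.95
ee_pos: [0.6896, 0.0177, 0.1485]
tcp_rot: [[0.001, -0.133, -0.991], [-0.005, -0.991, 0.133], [-1.0, 0.005, -0.002]]
force: [0.0, 0.4, 1.4]
width: 0.501
```

```bash
python3 - <<'E'
from h import *
p,d,m=shot('wrist','w3.png'); W=pts(d,m)
s=(p.max(2)<70)&(W[...,2]>.09)&(W[...,2]<.13); s[300:]=0; s[:,:230]=0;s[:,410:]=0
v,u=np.nonzero(s); print(u.min(),u.max(),v.min(),v.max(),len(u))
Q=W[s]; A=Q[:,:2]; c,si=np.cos(np.radians(-7.4)),np.sin(np.radians(-7.4)); ex=np.array([c,si]);ey=np.array([-si,c])
xr=np.percentile(A@ex,[1,99]); yr=np.percentile(A@ey,[1,99]); C=xr.mean()*ex+yr.mean()*ey
print(xr,yr,C,np.percentile(Q[:,2],[5,50,95]))
goto([C[0],C[1],.083],-97.4)
E
```

```text
304 329 231 299 1724
[0.67093741 0.7064758 ] [0.10142594 0.11504241] [0.69691056 0.01863034] [0.10365769 0.10824465 0.11003347]
t 4.0 pos [0.6914 0.0177 0.1508] F [0.23 0.05 0.13] w 0.502
shift [ 0.0678 -0.0019 -0.0049] turn -0.23
```

Call:
step_arm:
  motion:
    - [0.03,-0.001,-0.001,0]
    - [0.05,-0.001,-0.001,0]
    - [0.06,-0.001,-0.001,0]
    - [0.067,-0.001,-0.001,0]
    - [0.067,-0.001,-0.001,0]

```text
time: 4.62
ee_pos: [0.6929, 0.0183, 0.0838]
tcp_rot: [[0.005, -0.133, -0.991], [-0.005, -0.991, 0.133], [-1.0, 0.005, -0.006]]
force: [0.5, -0.8, 0.4]
width: 0.502
```

Call:
step_arm:
  motion:
    - [0.0,0,0,0]
    - [0,0,0,0]
    - [0,0,0,0]
  jaw: 0.0
  grip_force: 12

```text
time: 5.0
ee_pos: [0.6931, 0.0183, 0.0842]
tcp_rot: [[0.006, -0.133, -0.991], [-0.005, -0.991, 0.133], [-1.0, 0.004, -0.007]]
force: [0.3, -0.4, 0.4]
width: 0.201
```

Call:
step_arm:
  motion:
    - [0.0,0,0,0]
    - [0,0,0,0]
    - [0,0,0,0]

```text
time: 5.38
ee_pos: [0.6932, 0.0188, 0.0842]
tcp_rot: [[0.006, -0.133, -0.991], [-0.005, -0.991, 0.133], [-1.0, 0.004, -0.006]]
force: [0.5, 3.1, -0.5]
width: 0.153
```

Call:
step_arm:
  motion:
    - [-0.0011,-0.0007,0,0]
    - [-0.0022,-0.0015,0,0]
    - [-0.0033,-0.0023,0,0]
    - [-0.0044,-0.0031,0,0]

```text
time: 5.88
ee_pos: [0.6933, 0.0213, 0.0881]
tcp_rot: [[0.005, -0.133, -0.991], [-0.005, -0.991, 0.133], [-1.0, 0.005, -0.006]]
force: [2.1, -2.3, -8.0]
width: 0.153
```

Call:
step_arm:
  motion:
    - [-0.0011,-0.0008,0,0]
    - [-0.0022,-0.0017,0,0]
    - [-0.0032,-0.0026,0,0]
    - [-0.0042,-0.0036,0,0]

```text
time: 6.38
ee_pos: [0.6938, 0.0247, 0.0926]
tcp_rot: [[0.005, -0.133, -0.991], [-0.006, -0.991, 0.133], [-1.0, 0.005, -0.006]]
force: [1.0, -2.9, -5.5]
width: 0.157
```

Call:
step_arm:
  motion:
    - [-0.001,-0.001,0,0]
    - [-0.0019,-0.002,0,0]
    - [-0.0028,-0.003,0,0]
    - [-0.0037,-0.004,0,0]

```text
time: 6.88
ee_pos: [0.6943, 0.0284, 0.0966]
tcp_rot: [[0.005, -0.133, -0.991], [-0.006, -0.991, 0.133], [-1.0, 0.006, -0.006]]
force: [1.7, -4.6, -2.8]
width: 0.15
```

Call:
step_arm:
  motion:
    - [-0.0008,-0.001,0,0]
    - [-0.0016,-0.0018,0,0]
    - [-0.0016,-0.0018,0,0]

```text
time: 7.25
ee_pos: [0.6947, 0.0302, 0.0984]
tcp_rot: [[0.006, -0.133, -0.991], [-0.007, -0.991, 0.132], [-1.0, 0.006, -0.006]]
force: [-0.0, -5.4, -2.6]
width: 0.155
```

```bash
python3 - <<'E'
from h import *
p,d,m=shot('side','s2.png'); W=pts(d,m)
for r in manip.search_frame('side','lid')[:1]: print(r)
p,d,m=shot('wrist','w4.png')
goto([.6943,.0300,.1],-97.4)
E
```

```text
t 7.4 pos [0.6947 0.0301 0.0983] F [ 0.57 -4.91 -2.18] w 0.154
shift [-0.0017  0.0002  0.0003] turn -0.22
```

View pics/w4.png

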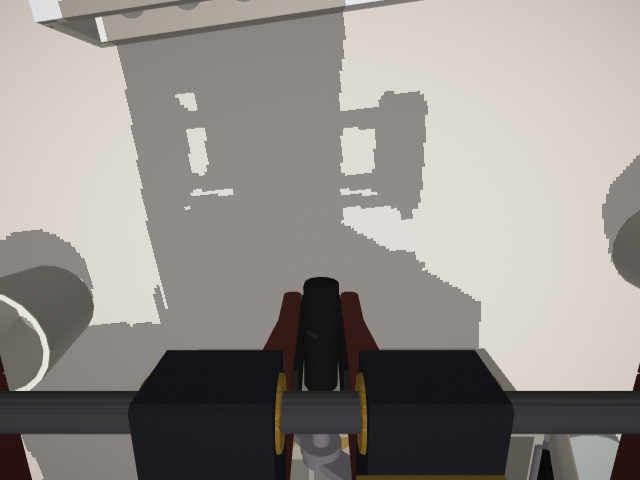

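Call:
step_arm:
  motion:
    - [0,0,0,0]
    - [0,0,0,0]
    - [0,0,0,0]
    - [0,0,0,0]
  jaw: 0.5

```text
time: 7.9
ee_pos: [0.6947, 0.0305, 0.0984]
tcp_rot: [[0.006, -0.133, -0.991], [-0.006, -0.991, 0.132], [-1.0, 0.005, -0.007]]
force: [0.1, 0.8, -0.4]
width: 0.496
```

Call:
step_arm:
  motion:
    - [-0.03,0,0,0]
    - [-0.08,0,0,0]
    - [-0.14,0,0,0]
    - [-0.2,0,0,0]
    - [-0.26,0,0,0]

```text
time: 8.52
ee_pos: [0.6929, 0.0323, 0.3605]
tcp_rot: [[0.006, -0.132, -0.991], [-0.006, -0.991, 0.132], [-1.0, 0.005, -0.007]]
force: [1.2, -0.1, -0.2]
width: 0.499
```

```bash
python3 - <<'E'
from h import *
goto([.524,.043,.40],-97.4)
p,d,m=shot('wrist','w5.png'); W=pts(d,m)
s=(p.max(2)<70)&(W[...,2]>.1)&(W[...,2]<.15); s[300:]=0; s[:,:230]=0;s[:,410:]=0
Q=W[s]; A=Q[:,:2]; a=np.radians(-7.4); ex=np.array([np.cos(a),np.sin(a)]); ey=np.array([-ex[1],ex[0]])
print(len(Q),np.percentile(A@ex,[1,99]),np.percentile(A@ey,[1,99]),np.percentile(Q[:,2],[5,50,95]))
for c in ['top']:
    p,d,m=shot(c,'t2.png'); W=pts(d,m)
    reg=np.zeros((480,640),bool); reg[185:300,262:350]=1
    k=W[reg&(W[...,2]>.32)&(W[...,2]<.36)]; print(len(k),k.mean(0),k.max(0),k.min(0))
E
```

```text
t 8.525 pos [0.6929 0.0323 0.3605] F [ 1.21 -0.13 -0.21] w 0.499
shift [-0.0405  0.0119  0.1685] turn -0.21
1196 [0.59110947 0.87293482] [0.04322366 0.19739625] [0.10509145 0.11583132 0.12171023]<stdin>:10: RuntimeWarning: Mean of empty slice.
  ret = um.true_divide(
Traceback (most recent call last):
ValueError: zero-size array to reduction operation maximum which has no identity
```

Call:
step_arm:
  motion:
    - [-0.06,0,0,0]
    - [-0.11,0.002,0.03,0]
    - [-0.12,0.006,0.08,0]
    - [-0.12,0.01,0.13,0]
    - [-0.12,0.012,0.16,0]

```text
time: 9.25
ee_pos: [0.5317, 0.0425, 0.4843]
tcp_rot: [[0.02, -0.132, -0.991], [-0.006, -0.991, 0.132], [-1.0, 0.004, -0.021]]
force: [0.8, 0.5, -0.0]
width: 0.499
```

Call:
step_arm:
  motion:
    - [0,0,0,0]
    - [0,0,0,0]

```text
time: 9.5
ee_pos: [0.5323, 0.0425, 0.484]
tcp_rot: [[0.021, -0.132, -0.991], [-0.006, -0.991, 0.132], [-1.0, 0.004, -0.021]]
force: [0.9, 0.7, -0.9]
width: 0.499
```

```bash
python3 - <<'E'
from h import *
goto([.524,.043,.40],-97.4)
p,d,m=shot('wrist','w6.png'); W=pts(d,m); np.savez('pics/w6.npz',p=p,d=d,W=W)
for t in ['lid_handle','knee_bar']: print(manip.search_frame('wrist',t)[:1])
a=np.radians(-7.4); ex=np.array([np.cos(a),np.sin(a)]); ey=np.array([-ex[1],ex[0]])
s=(W[...,2]>.3)&(W[...,2]<.36); s[:,:200]=0;s[:,450:]=0
Q=W[s]; print(len(Q)); v,u=np.nonzero(s); print(u.min(),u.max(),v.min(),v.max())
print(np.percentile(Q[:,:2]@ex,[1,50,99]),np.percentile(Q[:,:2]@ey,[1,50,99]),np.percentile(Q[:,2],[1,50,99]))
E
```

```text
t 9.5 pos [0.5323 0.0425 0.484 ] F [ 0.86  0.72 -0.88] w 0.499
shift [0.0838 0.0003 0.0101] turn -0.19
[{'rect': [319.0, 111.2, 406.6, 327.5], 'score': 0.71}]
[{'rect': [281.5, 44.4, 388.6, 115.7], 'score': 0.77}]
2469
319 350 165 314
[0.45958724 0.52091774 0.57469111] [0.08701568 0.10511201 0.11146648] [0.30310829 0.34315347 0.34548136]
```

View pics/w6.png

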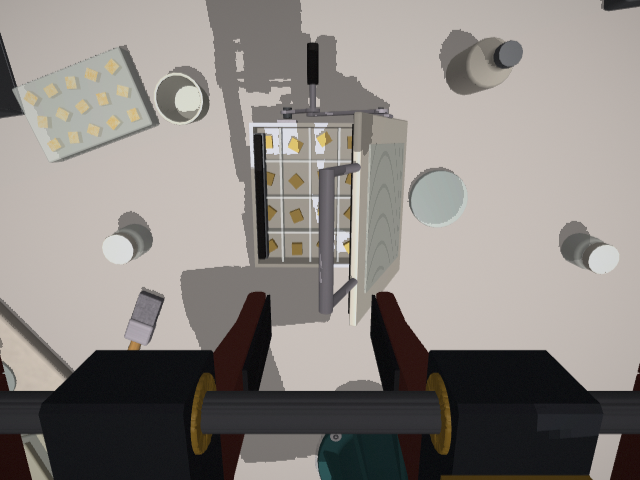

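```bash
python3 - <<'E'
from h import *
W=np.load('pics/w6.npz')['W']
s=(W[...,2]>.336)&(W[...,2]<.355); s[:,:300]=0;s[:,380:]=0
Q=W[s]
for a in [-7.4]:
    a=np.radians(a); ex=np.array([np.cos(a),np.sin(a)]); ey=np.array([-ex[1],ex[0]])
    X=Q[:,:2]@ex; Y=Q[:,:2]@ey; print(np.percentile(X,[1,99]),np.polyfit(X,Y,1))
    b=np.percentile(X,[1,99]).mean(); 
    r=[np.percentile(Y[abs(X-x)<.01],[3,97]).round(4).tolist() for x in (b-.04,b,b+.04)]; print(r)
    y=np.mean([np.mean(k) for k in r]); C=b*ex+y*ey; print('C',C,'top z',np.percentile(Q[:,2],[50,90,98]),'hinge y',y-.1043)
goto([C[0],C[1],.319],-97.4)
E
```

```text
[0.45989035 0.57386339] [-0.00639695  0.10924134]
[[0.101, 0.1115], [0.1003, 0.1113], [0.1005, 0.1111]]
C [0.52621778 0.03849609] top z [0.34340632 0.3447371  0.34534251] hinge y 0.0016499999999999987
t 9.65 pos [0.5328 0.0424 0.4836] F [-0.04  0.36  1.04] w 0.499
shift [0.1644 0.0041 0.0093] turn -0.2
```

Call:
step_arm:
  motion:
    - [0.04,0.002,0.004,0]
    - [0.08,0.004,0.009,0]
    - [0.115,0.004,0.009,0]
    - [0.115,0.004,0.009,0]

```text
time: 10.15
ee_pos: [0.5244, 0.0389, 0.3654]
tcp_rot: [[0.013, -0.132, -0.991], [-0.006, -0.991, 0.132], [-1.0, 0.004, -0.014]]
force: [0.4, -0.4, 0.3]
width: 0.498
```

```bash
python3 - <<'E'
from h import *
p,d,m=shot('wrist','w7.png'); W=pts(d,m)
a=np.radians(-7.4); ex=np.array([np.cos(a),np.sin(a)]); ey=np.array([-ex[1],ex[0]])
s=(W[...,2]>.336)&(W[...,2]<.355); s[:,:290]=0;s[:,370:]=0; s[340:]=0
Q=W[s]; X=Q[:,:2]@ex; Y=Q[:,:2]@ey; print(len(Q),np.percentile(X,[1,99]),np.percentile(Y,[2,98]),np.percentile(Q[:,2],[50,95]))
y=np.percentile(Y,[2,98]).mean(); C=.5168*ex+y*ey; print(C)
s=manip.observe(); print(s['tcp_rot'].round(3))
goto([C[0],C[1],.319],-97.4)
E
```

```text
4101 [0.49144678 0.57433704] [0.10018791 0.11155203] [0.3433979  0.34498094]
[0.52613124 0.03842663]
[[ 0.017 -0.132 -0.991]
 [-0.006 -0.991  0.132]
 [-1.     0.004 -0.018]]
t 10.2 pos [0.5257 0.0388 0.3676] F [ 0.19 -0.76 -0.21] w 0.497
shift [0.0486 0.0001 0.0004] turn -0.21
```

Call:
step_arm:
  motion:
    - [0.02,0,0,0]
    - [0.038,0,0,0]
    - [0.048,0,0,0]
    - [0.048,0,0,0]

```text
time: 10.7
ee_pos: [0.527, 0.0385, 0.3201]
tcp_rot: [[0.017, -0.132, -0.991], [-0.006, -0.991, 0.132], [-1.0, 0.004, -0.018]]
force: [0.6, 0.6, 0.8]
width: 0.5
```

Call:
step_arm:
  motion:
    - [0,0,0,0]
    - [0,0,0,0]
    - [0,0,0,0]
    - [0,0,0,0]
    - [0,0,0,0]
  jaw: 0.0
  grip_force: 12

```text
time: 11.32
ee_pos: [0.5272, 0.0385, 0.3203]
tcp_rot: [[0.018, -0.132, -0.991], [-0.006, -0.991, 0.132], [-1.0, 0.004, -0.018]]
force: [-0.1, 0.7, 0.6]
width: 0.13
```

```bash
cat >> h.py <<'E'
A0=np.radians(-7.4); EX=np.array([np.cos(A0),np.sin(A0),0]); EY=np.array([-EX[1],EX[0],0])
E
python3 - <<'E'
from h import *
s=manip.observe(); g=s['ee_pos']-.019*s['tcp_rot'][:,0]*1; print(g,g@EY,g@EX,s['force'],s['force']@EY,s['width'])
E
```

```text
[0.52681484 0.03861172 0.33928851] 0.106141560231057 0.5174540649463943 [-0.09963411  0.72787738  0.58605588] 0.7089825767478365 0.12993526794034427
```

```bash
cat >> h.py <<'E'
def lower(dths,yh=.0017,xt=.5172):
    s=manip.observe(); R=s['tcp_rot']; g=s['ee_pos']-.019*R[:,0]
    y,z=g@EY-yh,g[2]-.088; th=np.arctan2(z,y); r=np.hypot(y,z); F=s['force']
    er=np.cos(th)*EY+[0,0,np.sin(th)]; et=np.sin(th)*EY-np.array([0,0,np.cos(th)])
    print('t',round(s['time'],2),'th',round(th,4),'lid',round(1.152-th+.0222,4),'r',round(r,4),'x',round(g@EX,4),'z',round(g[2],4),'Frad',round(F@er,1),'Ftan(down+)',round(F@et,1),'F',F.round(1),'w',round(s['width'],3))
    for d in dths:
        w=.27*((np.cos(th-d)-np.cos(th))*EY+(np.sin(th-d)-np.sin(th))*np.array([0,0,1]))+(xt-g@EX)*EX*min(1,d/.1)*.5
        print((R.T@w).round(4).tolist())
E
python3 -c "
from h import *
lower([.01,.03,.05,.07,.09])"
```

```text
t 11.32 th 1.1769 lid -0.0027 r 0.2721 x 0.5175 z 0.3393 Frad 0.8 Ftan(down+) 0.4 F [-0.1  0.7  0.6] w 0.13
[0.001, -0.0025, 0.0]
[0.0032, -0.0074, 0.0001]
[0.0054, -0.0124, 0.0002]
[0.0078, -0.0172, 0.0003]
[0.0102, -0.022, 0.0004]
```

Call:
step_arm:
  motion:
    - [0.001,-0.0025,0,0]
    - [0.0032,-0.0074,0,0]
    - [0.0054,-0.0124,0,0]
    - [0.0078,-0.0172,0,0]

```text
time: 11.82
ee_pos: [0.5296, 0.0557, 0.3123]
tcp_rot: [[0.018, -0.132, -0.991], [-0.006, -0.991, 0.132], [-1.0, 0.004, -0.019]]
force: [-0.6, -2.1, 3.1]
width: 0.133
```

```bash
python3 -c "
from h import *
lower([.02,.04,.06,.08,.1])"
```

```text
t 11.82 th 1.1067 lid 0.0675 r 0.2721 x 0.5177 z 0.3313 Frad 1.8 Ftan(down+) -3.3 F [-0.6 -2.1  3.1] w 0.133
[0.0024, -0.0048, 0.0001]
[0.005, -0.0096, 0.0002]
[0.0076, -0.0143, 0.0003]
[0.0104, -0.0189, 0.0005]
[0.0132, -0.0236, 0.0006]
```

Call:
step_arm:
  motion:
    - [0.0024,-0.0048,0,0]
    - [0.005,-0.0096,0,0]
    - [0.0076,-0.0143,0,0]
    - [0.0104,-0.0189,0,0]
    - [0.0132,-0.0236,0.0005,0]

```text
time: 12.45
ee_pos: [0.5327, 0.0794, 0.2988]
tcp_rot: [[0.018, -0.132, -0.991], [-0.006, -0.991, 0.132], [-1.0, 0.004, -0.019]]
force: [1.0, -1.7, 0.7]
width: 0.128
```

```bash
python3 -c "
from h import *
lower([.025,.055,.085,.115,.145])"
```

```text
t 12.45 th 1.0057 lid 0.1685 r 0.2722 x 0.5177 z 0.3178 Frad -0.2 Ftan(down+) -1.7 F [ 1.  -1.7  0.7] w 0.128
[0.0037, -0.0057, 0.0002]
[0.0082, -0.0123, 0.0003]
[0.013, -0.0189, 0.0005]
[0.018, -0.0253, 0.0007]
[0.0232, -0.0315, 0.0008]
```

Call:
step_arm:
  motion:
    - [0.0037,-0.0057,0,0]
    - [0.0082,-0.0123,0.0003,0]
    - [0.013,-0.0189,0.0005,0]
    - [0.018,-0.0253,0.0007,0]
    - [0.0232,-0.0315,0.0008,0]

```text
time: 13.08
ee_pos: [0.5369, 0.1112, 0.2752]
tcp_rot: [[0.019, -0.132, -0.991], [-0.006, -0.991, 0.132], [-1.0, 0.004, -0.02]]
force: [1.8, -1.8, 1.2]
width: 0.13
```

```bash
python3 -c "
from h import *
lower([.03,.06,.09,.12,.15])"
```

```text
t 13.07 th 0.8594 lid 0.3148 r 0.2723 x 0.5178 z 0.2942 Frad -0.1 Ftan(down+) -1.9 F [ 1.8 -1.8  1.2] w 0.13
[0.0054, -0.0061, 0.0002]
[0.0109, -0.012, 0.0004]
[0.0166, -0.0177, 0.0006]
[0.0225, -0.0233, 0.0008]
[0.0285, -0.0287, 0.0009]
```

Call:
step_arm:
  motion:
    - [0.0054,-0.0061,0.0002,0]
    - [0.0109,-0.012,0.0004,0]
    - [0.0166,-0.0177,0.0006,0]
    - [0.0225,-0.0233,0.0008,0]
    - [0.0285,-0.0287,0.0009,0]

```text
time: 13.7
ee_pos: [0.5406, 0.1399, 0.2463]
tcp_rot: [[0.019, -0.132, -0.991], [-0.006, -0.991, 0.132], [-1.0, 0.003, -0.02]]
force: [2.7, -0.6, 0.8]
width: 0.135
```

```bash
python3 -c "
from h import *
lower([.03,.06,.09,.12,.15])"
```

```text
t 13.7 th 0.7088 lid 0.4654 r 0.2723 x 0.5177 z 0.2653 Frad 0.3 Ftan(down+) -0.7 F [ 2.7 -0.6  0.8] w 0.135
[0.0062, -0.0052, 0.0002]
[0.0126, -0.0102, 0.0004]
[0.0191, -0.015, 0.0007]
[0.0257, -0.0197, 0.0008]
[0.0325, -0.0241, 0.001]
```

Call:
step_arm:
  motion:
    - [0.0062,-0.0052,0,0]
    - [0.0126,-0.0102,0,0]
    - [0.0191,-0.015,0.0002,0]
    - [0.0257,-0.0197,0.0004,0]
    - [0.0325,-0.0241,0.0005,0]

```text
time: 14.32
ee_pos: [0.5439, 0.164, 0.2132]
tcp_rot: [[0.019, -0.132, -0.991], [-0.006, -0.991, 0.132], [-1.0, 0.003, -0.02]]
force: [2.4, -0.7, 0.4]
width: 0.127
```

```bash
python3 -c "
from h import *
lower([.03,.06,.09,.12,.15],xt=.518)"
```

```text
t 14.32 th 0.558 lid 0.6162 r 0.2723 x 0.5179 z 0.2322 Frad -0.1 Ftan(down+) -0.5 F [ 2.4 -0.7  0.4] w 0.127
[0.0069, -0.0042, 0.0001]
[0.014, -0.0082, 0.0003]
[0.0211, -0.012, 0.0004]
[0.0284, -0.0156, 0.0006]
[0.0358, -0.0189, 0.0007]
```

Call:
step_arm:
  motion:
    - [0.0069,-0.0042,0,0]
    - [0.014,-0.0082,0.0002,0]
    - [0.0211,-0.012,0.0004,0]
    - [0.0284,-0.0156,0.0006,0]
    - [0.0358,-0.0189,0.0007,0]

```text
time: 14.95
ee_pos: [0.5464, 0.1829, 0.1768]
tcp_rot: [[0.019, -0.132, -0.991], [-0.006, -0.991, 0.132], [-1.0, 0.003, -0.02]]
force: [2.0, 0.9, 0.2]
width: 0.132
```

```bash
python3 -c "
from h import *
lower([.03,.06,.09,.12,.15],xt=.518)"
```

```text
t 14.95 th 0.4071 lid 0.7671 r 0.2724 x 0.5179 z 0.1958 Frad 1.2 Ftan(down+) 0.3 F [2.  0.9 0.2] w 0.132
[0.0075, -0.0031, 0.0001]
[0.015, -0.006, 0.0003]
[0.0227, -0.0087, 0.0004]
[0.0304, -0.0111, 0.0006]
[0.0382, -0.0133, 0.0008]
```

Call:
step_arm:
  motion:
    - [0.0075,-0.0031,0,0]
    - [0.015,-0.006,0.0002,0]
    - [0.0227,-0.0087,0.0004,0]
    - [0.0304,-0.0111,0.0006,0]
    - [0.0382,-0.0133,0.0008,0]

```text
time: 15.58
ee_pos: [0.5483, 0.1961, 0.1381]
tcp_rot: [[0.019, -0.132, -0.991], [-0.006, -0.991, 0.132], [-1.0, 0.003, -0.02]]
force: [2.4, -0.3, 0.4]
width: 0.129
```

```bash
python3 -c "
from h import *
lower([.02,.04,.06,.08,.1],xt=.518)"
```

```text
t 15.57 th 0.2566 lid 0.9176 r 0.2724 x 0.5181 z 0.1571 Frad 0.1 Ftan(down+) -0.4 F [ 2.4 -0.3  0.4] w 0.129
[0.0052, -0.0013, 0.0001]
[0.0105, -0.0026, 0.0002]
[0.0158, -0.0037, 0.0003]
[0.0211, -0.0047, 0.0005]
[0.0264, -0.0056, 0.0006]
```

Call:
step_arm:
  motion:
    - [0.0052,-0.0013,0,0]
    - [0.0105,-0.0026,0.0002,0]
    - [0.0158,-0.0037,0.0003,0]
    - [0.0211,-0.0047,0.0005,0]
    - [0.0264,-0.0056,0.0006,0]

```text
time: 16.2
ee_pos: [0.5491, 0.2018, 0.1114]
tcp_rot: [[0.02, -0.132, -0.991], [-0.006, -0.991, 0.132], [-1.0, 0.003, -0.02]]
force: [2.5, 0.7, 0.3]
width: 0.133
```

```bash
python3 -c "
from h import *
lower([.01,.02,.03,.04,.05],xt=.518)"
```

```text
t 16.2 th 0.1564 lid 1.0178 r 0.2725 x 0.5181 z 0.1304 Frad 1.0 Ftan(down+) -0.1 F [2.5 0.7 0.3] w 0.133
[0.0027, -0.0004, 0.0001]
[0.0053, -0.0008, 0.0001]
[0.008, -0.0012, 0.0002]
[0.0107, -0.0015, 0.0002]
[0.0134, -0.0018, 0.0003]
```

Call:
step_arm:
  motion:
    - [0.0027,-0.0004,0,0]
    - [0.0053,-0.0008,0,0]
    - [0.008,-0.0012,0.0002,0]
    - [0.0107,-0.0015,0.0002,0]

```text
time: 16.7
ee_pos: [0.5493, 0.2033, 0.1007]
tcp_rot: [[0.02, -0.132, -0.991], [-0.005, -0.991, 0.132], [-1.0, 0.003, -0.02]]
force: [1.8, 0.9, -0.4]
width: 0.134
```

```bash
python3 - <<'E'
from h import *
lower([.01,.02,.03,.04,.05],xt=.518)
p,d,m=shot('side','s3.png')
cv2.imwrite('pics/s3c.png',cv2.resize(p[170:370,190:450,::-1],None,fx=3,fy=3,interpolation=2))
E
```

```text
t 16.7 th 0.1164 lid 1.0578 r 0.2725 x 0.5181 z 0.1197 Frad 1.0 Ftan(down+) 0.5 F [ 1.8  0.9 -0.4] w 0.134
[0.0027, -0.0003, 0.0001]
[0.0054, -0.0006, 0.0001]
[0.0081, -0.0008, 0.0002]
[0.0107, -0.0011, 0.0003]
[0.0134, -0.0013, 0.0003]
```

View pics/s3c.png

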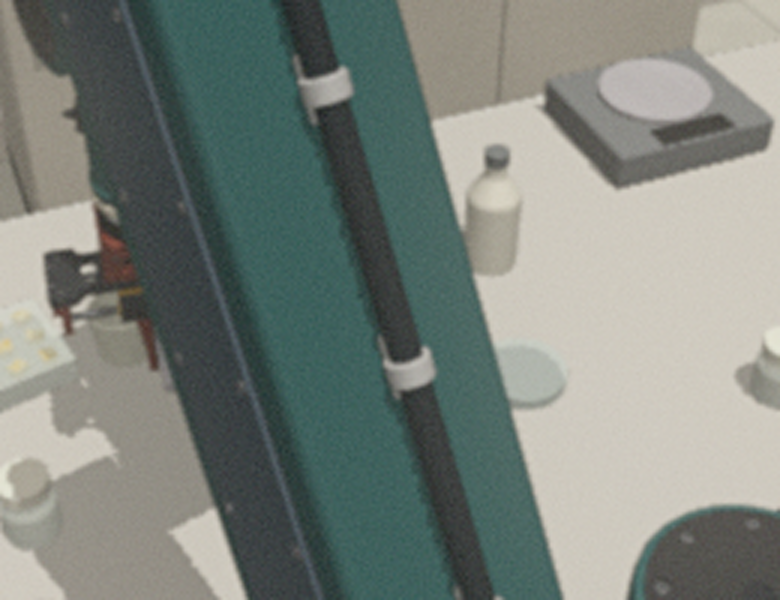

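Call:
step_arm:
  motion:
    - [0.0014,-0.0001,0,0]
    - [0.0027,-0.0003,0,0]
    - [0.004,-0.0004,0,0]
    - [0.0054,-0.0006,0,0]

```text
time: 17.25
ee_pos: [0.5494, 0.2039, 0.0949]
tcp_rot: [[0.02, -0.133, -0.991], [-0.005, -0.991, 0.132], [-1.0, 0.003, -0.02]]
force: [1.4, 1.7, -0.7]
width: 0.129
```

Call:
step_arm:
  motion:
    - [0.0013,-0.0001,0,0]
    - [0.0025,-0.0002,0,0]
    - [0.0025,-0.0002,0,0]

```text
time: 17.62
ee_pos: [0.5494, 0.2041, 0.0922]
tcp_rot: [[0.019, -0.133, -0.991], [-0.005, -0.991, 0.132], [-1.0, 0.003, -0.02]]
force: [1.7, 1.7, -2.2]
width: 0.135
```

Call:
step_arm:
  motion:
    - [0.0013,0,0,0]
    - [0.0025,-0.0001,0,0]
    - [0.0025,-0.0001,0,0]

```text
time: 18.0
ee_pos: [0.5494, 0.2043, 0.0896]
tcp_rot: [[0.019, -0.133, -0.991], [-0.005, -0.991, 0.133], [-1.0, 0.003, -0.02]]
force: [1.6, 2.8, -0.6]
width: 0.131
```

Call:
step_arm:
  motion:
    - [0.0013,0,0,0]
    - [0.0025,-0.0001,0,0]
    - [0.0025,-0.0001,0,0]

```text
time: 18.38
ee_pos: [0.5495, 0.2045, 0.087]
tcp_rot: [[0.019, -0.133, -0.991], [-0.005, -0.991, 0.133], [-1.0, 0.003, -0.02]]
force: [2.7, 2.7, -0.6]
width: 0.132
```

Call:
step_arm:
  motion:
    - [0.0013,-0.0003,0,0]
    - [0.0025,-0.0004,0,0]
    - [0.0025,-0.0004,0,0]

```text
time: 18.75
ee_pos: [0.5495, 0.2048, 0.0844]
tcp_rot: [[0.019, -0.133, -0.991], [-0.005, -0.991, 0.132], [-1.0, 0.003, -0.02]]
force: [1.0, 1.5, 0.5]
width: 0.13
```

Call:
step_arm:
  motion:
    - [0.001,0,0,0]
    - [0.002,-0.0001,0,0]
    - [0.002,-0.0001,0,0]

```text
time: 19.12
ee_pos: [0.5496, 0.2049, 0.0825]
tcp_rot: [[0.019, -0.133, -0.991], [-0.005, -0.991, 0.133], [-1.0, 0.003, -0.02]]
force: [0.6, 2.5, 0.0]
width: 0.136
```

Call:
step_arm:
  motion:
    - [0.001,0,0,0]
    - [0.002,-0.0001,0,0]
    - [0.002,-0.0001,0,0]

```text
time: 19.5
ee_pos: [0.5497, 0.205, 0.0804]
tcp_rot: [[0.019, -0.133, -0.991], [-0.005, -0.991, 0.132], [-1.0, 0.003, -0.02]]
force: [0.9, 2.7, 1.7]
width: 0.129
```

Call:
step_arm:
  motion:
    - [0.001,0,0,0]
    - [0.0015,0,0,0]
    - [0.0015,0,0,0]

```text
time: 19.88
ee_pos: [0.5497, 0.205, 0.0789]
tcp_rot: [[0.019, -0.133, -0.991], [-0.005, -0.991, 0.133], [-1.0, 0.003, -0.02]]
force: [-0.2, 2.3, 2.5]
width: 0.129
```

Seal contact beginning; smaller steps.

Call:
step_arm:
  motion:
    - [0.0008,0,0,0]
    - [0.001,0,0,0]
    - [0.001,0,0,0]

```text
time: 20.25
ee_pos: [0.5498, 0.205, 0.0781]
tcp_rot: [[0.019, -0.133, -0.991], [-0.005, -0.991, 0.132], [-1.0, 0.003, -0.02]]
force: [0.6, 2.6, 4.0]
width: 0.132
```

Call:
step_arm:
  motion:
    - [0.0008,0,0,0]
    - [0.001,0,0,0]
    - [0.001,0,0,0]

```text
time: 20.62
ee_pos: [0.5499, 0.2051, 0.0777]
tcp_rot: [[0.02, -0.133, -0.991], [-0.005, -0.991, 0.133], [-1.0, 0.002, -0.02]]
force: [-0.7, 2.0, 8.4]
width: 0.132
```

Call:
step_arm:
  motion:
    - [0.0007,0,0,0]
    - [0.0009,0,0,0]
    - [0.0009,0,0,0]
    - [0.0009,0,0,0]

```text
time: 21.12
ee_pos: [0.55, 0.2051, 0.0775]
tcp_rot: [[0.02, -0.133, -0.991], [-0.005, -0.991, 0.132], [-1.0, 0.002, -0.021]]
force: [-0.8, 1.9, 8.8]
width: 0.129
```

Call:
step_arm:
  motion:
    - [0.0008,0,0,0]
    - [0.0011,0,0,0]
    - [0.0011,0,0,0]
    - [0.0011,0,0,0]
    - [0.0011,0,0,0]

```text
time: 21.75
ee_pos: [0.55, 0.2051, 0.0772]
tcp_rot: [[0.02, -0.132, -0.991], [-0.005, -0.991, 0.132], [-1.0, 0.002, -0.021]]
force: [-1.4, 1.7, 10.9]
width: 0.131
```

```bash
python3 -c "
from h import *
lower([])"
```

```text
t 21.75 th 0.0302 lid 1.144 r 0.2727 x 0.5186 z 0.0962 Frad 1.8 Ftan(down+) -10.8 F [-1.4  1.7 10.9] w 0.131
```

Call:
step_arm:
  motion:
    - [0.0007,0,0,0]
    - [0.0007,0,0,0]
    - [0.0007,0,0,0]
    - [0.0007,0,0,0]

```text
time: 22.25
ee_pos: [0.55, 0.2051, 0.0773]
tcp_rot: [[0.021, -0.132, -0.991], [-0.005, -0.991, 0.132], [-1.0, 0.002, -0.021]]
force: [-1.6, 1.9, 10.1]
width: 0.131
```

Call:
step_arm:
  motion:
    - [0,0,0,0]
    - [0,0,0,0]
    - [0,0,0,0]
    - [0,0,0,0]
    - [0,0,0,0]
  jaw: 0.45

```text
time: 22.88
ee_pos: [0.5499, 0.2051, 0.0772]
tcp_rot: [[0.02, -0.133, -0.991], [-0.005, -0.991, 0.132], [-1.0, 0.002, -0.021]]
force: [-0.1, -0.1, 0.6]
width: 0.452
```

Call:
step_arm:
  motion:
    - [-0.01,0,0,0]
    - [-0.04,0,0,0]
    - [-0.09,0,0,0]
    - [-0.14,0,0,0]
    - [-0.19,0,0,0]

```text
time: 23.5
ee_pos: [0.5458, 0.206, 0.2696]
tcp_rot: [[0.021, -0.132, -0.991], [-0.005, -0.991, 0.132], [-1.0, 0.002, -0.022]]
force: [1.0, -0.3, -0.3]
width: 0.45
```

Call:
step_arm:
  motion:
    - [-0.05,0,0,0]
    - [-0.1,0,0,0]
    - [-0.1,0,0,0]

```text
time: 23.88
ee_pos: [0.5457, 0.2071, 0.3753]
tcp_rot: [[0.031, -0.132, -0.991], [-0.002, -0.991, 0.132], [-1.0, -0.002, -0.031]]
force: [0.3, -0.5, -0.0]
width: 0.447
```

```bash
python3 - <<'E'
from h import *
lower([])
p,d,m=shot('wrist','w9.png'); W=pts(d,m)
print(manip.search_frame('wrist','lid_handle')[:1])
s=(W[...,2]>.085)&(W[...,2]<.11); print([W[v,u].round(3).tolist() for v,u in [(200,330),(200,380),(240,360)]])
E
```

```text
t 23.88 th 0.8412 lid 0.333 r 0.4109 x 0.5139 z 0.3943 Frad -0.3 Ftan(down+) -0.3 F [ 0.3 -0.5 -0. ] w 0.447
[{'rect': [318.1, 105.6, 581.7, 297.2], 'score': 0.82}]
[[0.542, 0.195, -0.001], [0.542, 0.136, 0.055], [0.482, 0.161, -0.002]]
```

View pics/w9.png

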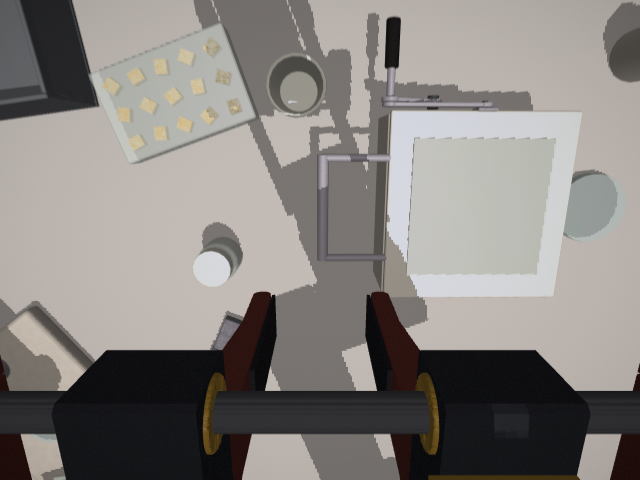

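```bash
python3 - <<'E'
from h import *
p,d,m=shot('wrist'); W=pts(d,m)
Q=W[165:250,315:332].reshape(-1,3); Q=Q[Q[:,2]>.07]; print('handle top z',np.percentile(Q[:,2],[50,95]))
Q=W[130:290,392:560].reshape(-1,3); print('lid z',np.nanpercentile(Q[:,2],[5,50,95]), 'slope',np.polyfit(Q@EY,Q[:,2],1))
p,d,m=shot('top'); W=pts(d,m)
for t in ['jar_a','dish','spray','brush','cellbox','pot']:
    for r in manip.search_frame('top',t)[:2]:
        if r['score']>.4: print(t,round(r['score'],2),[int(x) for x in r['rect']])
print(manip.observe()['force'].round(1)); manip.close_job()
E
```

```text
handle top z [0.10591865 0.1077952 ]
 ** On entry to DLASCL parameter number  4 had an illegal value
 ** On entry to DLASCL parameter number  4 had an illegal value
 ** On entry to DLASCL parameter number  4 had an illegal value
 ** On entry to DLASCL parameter number  4 had an illegal value
 ** On entry to DLASCL parameter number  5 had an illegal value
 ** On entry to DLASCL parameter number  4 had an illegal valueTraceback (most recent call last):
  File "<stdin>", line 4, in <module>
    c, resids, rank, s = lstsq(lhs, rhs, rcond)
                         ~~~~~^^^^^^^^^^^^^^^^^
    x, resids, rank, s = _umath_linalg.lstsq(a, b, rcond,
                         ~~~~~~~~~~~~~~~~~~~^^^^^^^^^^^^^
                                             signature=signature)
                                             ^^^^^^^^^^^^^^^^^^^^
    raise LinAlgError("SVD did not converge in Linear Least Squares")
numpy.linalg.LinAlgError: SVD did not converge in Linear Least Squares
```

```bash
python3 - <<'E'
from h import *
for cam,hs,ls in [('wrist',(165,250,315,332),(130,290,392,560)),('top',None,None)]:
    p,d,m=shot(cam,'z_'+cam+'.png'); W=pts(d,m)
    Q=W.reshape(-1,3); Q=Q[np.isfinite(Q[:,2])]; x=Q@EX-.5172; y=Q@EY-.0017; z=Q[:,2]
    H=(abs(x)<.045)&(abs(y-.27)<.012)&(z>.08)&(z<.13); print(cam,'handle',H.sum(),np.percentile(z[H],[50,90]),np.percentile(y[H],[3,97]))
    L=(abs(x)<.09)&(y>.03)&(y<.18)&(z>.08)&(z<.13); print('lid',L.sum(),np.polyfit(y[L],z[L],1) if L.sum()>50 else '')
    B=(abs(x)<.1)&(y>.3)&(y<.36)&(z<.03); print('bench',B.sum(),np.median(z[B]))
E
```

```text
wrist handle 929 [0.10606585 0.10741962] [0.2671496  0.27794345]
lid 23221 [0.02411982 0.09995714]
bench 6985 0.00031096244335082623
top handle 96 [0.10601775 0.11028564] [0.26928228 0.28002642]
lid 2987 [0.02469274 0.10001872]
bench 200 0.0003246959435551089
```

```bash
python3 - <<'E'
from h import *
P=.5172*EX+.2737*EY; P[2]=.115; goto(P,-97.4)
E
```

```text
t 24.125 pos [0.5427 0.2062 0.3678] F [ 0.05 -0.65  0.46] w 0.446
shift [ 2.529e-01 -2.000e-04 -9.000e-04] turn -0.21
```

Call:
step_arm:
  motion:
    - [0.05,0,0,0]
    - [0.1,0,0,0]
    - [0.15,0,0,0]
    - [0.2,0,0,0]
    - [0.235,0,-0.001,0]
  jaw: 0.0

```text
time: 24.75
ee_pos: [0.5454, 0.2041, 0.1291]
tcp_rot: [[0.013, -0.132, -0.991], [-0.007, -0.991, 0.132], [-1.0, 0.005, -0.014]]
force: [0.5, -0.2, 0.7]
width: 0.006
```

Call:
step_arm:
  motion:
    - [0,0,0,0]
    - [0,0,0,0]

```text
time: 25.0
ee_pos: [0.5452, 0.204, 0.1292]
tcp_rot: [[0.012, -0.132, -0.991], [-0.007, -0.991, 0.132], [-1.0, 0.006, -0.013]]
force: [0.7, -0.3, 1.4]
width: 0.002
```

```bash
python3 - <<'E'
from h import *
P=.5172*EX+.2737*EY; P[2]=.110; goto(P,-97.4)
E
```

```text
t 25.0 pos [0.5452 0.204  0.1292] F [ 0.68 -0.3   1.44] w 0.002
shift [ 0.0192 -0.0013 -0.0026] turn -0.21
```

Call:
step_arm:
  motion:
    - [0.01,-0.001,-0.002,0]
    - [0.016,-0.001,-0.002,0]
    - [0.019,-0.001,-0.002,0]
    - [0.019,-0.001,-0.002,0]

```text
time: 25.5
ee_pos: [0.5474, 0.2046, 0.1101]
tcp_rot: [[0.012, -0.132, -0.991], [-0.007, -0.991, 0.132], [-1.0, 0.006, -0.013]]
force: [0.4, -0.1, 0.7]
width: 0.007
```

Call:
step_arm:
  motion:
    - [0.001,0,0,0]
    - [0.002,0,0,0]
    - [0.002,0,0,0]

```text
time: 25.88
ee_pos: [0.5474, 0.2045, 0.1081]
tcp_rot: [[0.012, -0.132, -0.991], [-0.007, -0.991, 0.132], [-1.0, 0.006, -0.012]]
force: [-0.7, 0.2, -0.4]
width: 0.007
```

Call:
step_arm:
  motion:
    - [0.001,0,0,0]
    - [0.002,0,0,0]
    - [0.002,0,0,0]

```text
time: 26.25
ee_pos: [0.5477, 0.2046, 0.1065]
tcp_rot: [[0.012, -0.132, -0.991], [-0.007, -0.991, 0.132], [-1.0, 0.005, -0.013]]
force: [0.3, -0.4, 3.5]
width: 0.004
```

Call:
step_arm:
  motion:
    - [0.0008,0,0,0]
    - [0.001,0,0,0]
    - [0.001,0,0,0]

```text
time: 26.62
ee_pos: [0.5478, 0.2046, 0.1062]
tcp_rot: [[0.013, -0.132, -0.991], [-0.007, -0.991, 0.132], [-1.0, 0.005, -0.013]]
force: [-1.4, -0.8, 6.7]
width: 0.004
```

Call:
step_arm:
  motion:
    - [0.0005,0,0,0]
    - [0.0008,0,0,0]
    - [0.0008,0,0,0]

```text
time: 27.0
ee_pos: [0.5478, 0.2047, 0.1062]
tcp_rot: [[0.013, -0.132, -0.991], [-0.007, -0.991, 0.132], [-1.0, 0.005, -0.014]]
force: [-2.3, -0.6, 7.8]
width: 0.01
```

Call:
step_arm:
  motion:
    - [0.0008,0,0,0]
    - [0.001,0,0,0]
    - [0.001,0,0,0]
    - [0.001,0,0,0]

```text
time: 27.5
ee_pos: [0.5479, 0.2047, 0.106]
tcp_rot: [[0.013, -0.132, -0.991], [-0.007, -0.991, 0.132], [-1.0, 0.005, -0.014]]
force: [-3.2, -0.5, 9.0]
width: 0.003
```

Call:
step_arm:
  motion:
    - [-0.002,0,0,0]
    - [-0.01,0,0,0]
    - [-0.05,0,0,0]
    - [-0.1,0,0,0]
    - [-0.16,0,0,0]

```text
time: 28.12
ee_pos: [0.5449, 0.2056, 0.2669]
tcp_rot: [[0.011, -0.132, -0.991], [-0.007, -0.991, 0.132], [-1.0, 0.006, -0.012]]
force: [0.3, -0.1, -0.1]
width: 0.004
```

Call:
step_arm:
  motion:
    - [-0.05,0,0,0]
    - [-0.1,0,0,0]
    - [-0.1,0,0,0]

```text
time: 28.5
ee_pos: [0.546, 0.207, 0.3721]
tcp_rot: [[0.021, -0.132, -0.991], [-0.005, -0.991, 0.132], [-1.0, 0.002, -0.021]]
force: [0.1, -0.6, 0.0]
width: 0.002
```

```bash
python3 - <<'E'
from h import *
p,d,m=shot('wrist'); W=pts(d,m)
Q=W.reshape(-1,3); Q=Q[np.isfinite(Q[:,2])]; x=Q@EX-.5172; y=Q@EY-.0017; z=Q[:,2]
H=(abs(x)<.045)&(abs(y-.27)<.012)&(z>.08)&(z<.13); print('handle',np.percentile(z[H],[50,90]))
L=(abs(x)<.09)&(y>.03)&(y<.18)&(z>.08)&(z<.13); print('lid',np.polyfit(y[L],z[L],1))
p,d,m=shot('top')
for t in ['jar_a','dish','spray','brush','cellbox','pot']:
    for r in manip.search_frame('top',t)[:2]:
        if r['score']>.4: print(t,round(r['score'],2),[int(v) for v in r['rect']])
print(manip.observe()['force'].round(1),manip.observe()['time']); manip.close_job()
E
```

```text
handle [0.10603069 0.10750938]
lid [0.02435091 0.09993375]
jar_a 0.82 [193, 261, 213, 281]
jar_a 0.53 [428, 295, 447, 314]
dish 0.95 [344, 254, 374, 282]
spray 0.73 [365, 198, 385, 223]
brush 0.52 [177, 344, 180, 348]
pot 0.68 [238, 198, 255, 219]
[-0.4  0.   0.5] 28.9
the job is handed in; nothing more can be done
```

The lid is closed and pressed onto its seal, and the job was handed in at 28.9 s.

- **Stay:** I lifted the knee by its finger bar along its circle to about 0.64, from the arm's position. Forces stayed at 8.5 N or less. The lid stayed up when I let go.
- **Lid:** I lowered it by the handle at no more than about 0.25 rad/s, then pressed it to 10–11 N and held that for about 1 s before letting go.
- **Disagreement:** After release the handle sat about 5 mm higher than the grip position had suggested. To check, I pressed once more from above with shut fingers. It resisted at once, at roughly 10 N/mm up to 9 N, so the lid was already solid on its seal. The bar had most likely crept in the grip during lowering.
- **Last checks:** The lid angle stayed at about 1.128 rad before and after that second press, and the stay looked folded. The gripper is clear, reading about 0 N.
- **Other items:** Both jars, the dish and the pot were found within 1–4 pixels of their first top-camera positions. The spray bottle had no top-camera detection at the start to compare with, but it stands at the same spot in the pictures. The last network check gave no detection for the cell box and only a weak, unusable one for the brush; neither was near the arm's path.

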